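# Brush out the grinder and hold it on full speed

### The job

Clean out the coffee grinder: lift the brush from its pot, dip the bristles well down into the grinder's open throat for a moment, and stand the brush back in its pot before working the speed lever on the grinder's side. Then press that spring lever down with your fingertips, past its first two clicks to the third (full speed), and finish while still holding it there, for it springs back when let go. Leave everything else on the counter standing where it is.

Things in the scene. Friction and masses are not known exactly. Their poses are not given: they have to be found in the camera images.
- grinder: Compact coffee grinder, dark steel, fixed: base 210 x 130 mm. Origin: centre of its footprint on the counter; front (chute, catch cup) to its -x, z up. Motor tower 170 mm high at its rear (x +10 to +95 mm); in front of it a round burr head 112 mm wide, 92 to 156 mm above the counter, with the open throat on top (the hopper is off).
- throat (a point): Rim centre of the grinder's open throat, 205 mm above the counter: a round aluminium funnel, 70 mm outside and 62 mm inside diameter at the rim, narrowing to 52 mm inside at its floor (the burr), which lies 49 mm below the rim (the burr cone in it is only drawn). Well down means 20 mm or more below the rim.
- dial (a joint): Spring-return speed dial on the grinder's right (-y) side, axis along the grinder's y. Rad: 0 at rest (off), grows as the lever is pressed down. Clicks into notches at 0.30, 0.60 and 0.90 (third, full speed); end stop 0.95. The spring returns it to 0 from everywhere. At the finger bar: 4 to 8 N of spring, about 3 N more climbing each hump (0.15, 0.45, 0.75), 3 N less beyond it.
- dial_axis (a point): Point on the dial's turning axis, level with the middle of the finger bar: 84 mm to the right (-y) of the grinder's middle plane, 121 mm above the counter.
- lever_bar (a point): Centre of the lever's finger bar, moving with the dial: round wooden bar, diameter 18 mm, 40 mm long, level, along the grinder's y, 75 mm from the dial axis. At rest the lever points to the grinder's front (-x) and 0.40 rad up (bar centre 150 mm above the counter), at the third click 0.50 rad down (85 mm). Axes: the grinder's at rest, turning with the dial.
- brush: Round cleaning brush, 166 mm long, 60 g: rigid bristle head at most 23 mm wide, 45 mm long, ferrule 20 mm wide, then a straight wooden handle 17 mm in diameter from 62 to 150 mm above the bristle end, and a 21 mm bead on top. Origin: middle of the bristle end; z along the handle. Starts upright in its pot, bristles down, on the pot's floor.
- brush_grip (a point): Point on the handle's axis 130 mm above the bristle end, a good place to grip.
- pot: Heavy loose steel brush pot (about 600 g), round, 66 mm high, foot 60 mm across, inner floor 8 mm above its underside; the bore is 35 mm wide from 30 to 50 mm height, flaring to 46 mm inside at the mouth. Origin: centre of its underside, z up.
- jar: Closed amber glass jar, 72 mm wide, 105 mm high, bystander. Origin: centre of its underside.
- tin: Food tin, 74 mm wide, 100 mm high, bystander. Origin: centre of its underside.
- mug: White mug, 80 mm wide, 88 mm high, bystander. Origin: centre of its underside.
- pepper: Small closed glass spice jar, 44 mm wide, 100 mm high, bystander. Origin: centre of its underside.
- tea_box: Carton, 75 x 130 x 70 mm high, bystander. Origin: centre of its underside.
- sauce: Green glass bottle, 60 mm wide, 170 mm high, bystander. Origin: centre of its underside.
- tamper: Steel coffee tamper standing on its 54 mm foot, 78 mm high, bystander. Origin: centre of its underside.

How it is judged:
On the way, in this order (a step that is already met when the one before it is completed fails the run):
1. the brush's bristle end is inside the grinder's throat, at least 20 mm below its rim, bristles down (z of brush in the frame of throat between -0.06 and -0.02 m and horizontal distance between brush and throat below 0.03 m and angle between brush's own z axis and vertical below 1 rad), for 0.3 s.
2. the brush stands in its pot again, bristles down, and is let go (horizontal distance between brush and pot below 0.02 m and z of brush in the frame of pot below 0.025 m and angle between brush's own z axis and vertical below 0.7 rad and contact force between the fingers and brush below 0.05 N), for 0.2 s.
At the end, for the whole second after the job is handed in: The dial is at its third click (joint above 0.84 rad) and kept there by the fingers (they press the lever with more than 2 N); the brush stands in its pot, bristle end within 20 mm of the pot's axis and less than 25 mm above its underside, leaning under 0.7 rad, not touched; the pot is upright (all of step 2 and value of joint dial above 0.84 rad and contact force between the fingers and dial above 2 N and angle between pot's own z axis and vertical below 0.1 rad); the arm keeps its last pose, push and grip.
It fails at once if the speed lever is pressed down (dial past 0.20 rad) while the brush is out of its pot (value of joint dial above 0.2 rad and not (horizontal distance between brush and pot below 0.02 m and z of brush in the frame of pot below 0.025 m and angle between brush's own z axis and vertical below 0.7 rad)).
It fails at once if a bystander is pushed more than 25 mm or knocked over (distance of any of jar, tin, mug, pepper, tea_box, sauce, tamper from where it was at the start of the episode above 0.025 m or angle between any of jar, tin, mug, pepper, tea_box, sauce, tamper's own z axis and vertical above 0.4 rad).
It fails at once if the brush pot is shoved more than 40 mm (distance of pot from where it was at the start of the episode above 0.04 m).
It also fails if it takes over 70 s, if anything falls off the work surface, if the arm or the gripper's body presses on something with over 40 N, if the wrist force passes 120 N, or if a joint passes its speed limit or range.

### The arm

A 6-joint arm with a two-finger parallel gripper is mounted at the origin on the work surface. World frame = base frame: x ahead of the robot, y to its left, z up, the work surface at z = 0. Lengths are in m, angles in rad, forces in N, time in s.
With the tool pointing down it reaches from about 0.25 to 0.725 m from the base axis. Payload 4 kg.
Tool frame: the origin (TCP) lies midway between the tips of the shut fingers; the grasp point (between the pads) lies 19 mm behind it; z points along the fingers, y is the line along which they close (so a half turn about z gives the same grasp; the last joint's range is limited). The gripper opens to 85 mm and grips with 20 to 120 N. Pads are 22 mm wide; open, the fingers measure 114 mm over their backs; the gripper's body (76 mm by 85 mm) begins 54 mm behind the grasp point. The pads swing forward as they close: fully open they stand 13 mm farther back than shut.
Start: joints at [-1.19, 0.241, 0.005, 1.335, 0, 1.571], TCP at [0.186, -0.464, 0.198] pointing down, gripper open.
Joint ranges: [-2.72, 2.72], [-1.05, 1.87], [-1.09, 1.28], [-1.99, 2.15], [-1.42, 1.44], [-3.14, 3.14]. Speed limits (rad/s): [2.79, 2.79, 3.14, 3.14, 3.14, 3.14].

### API

Orientations are given as [roll, pitch, yaw] about the fixed x, y, z axes, in that order (R = Rz(yaw) Ry(pitch) Rx(roll)).
In Python, from cell import * gives the robot as it stands.
- The arm moves only by the shell command python3 -m handwheel 'ROWS'. ROWS is a JSON object of lists of equal length, an entry for each row: "slide": the shift along the tool's x, y, z in m, a list of three; "twist": the turn about the tool's z in degrees; "claw": the closure, from -1 (fully open) to 1 (shut). A call has 1 to 5 rows; each row shifts and turns the commanded pose from where the row before left it, along the tool's axes as they then stand; what a row does not reach is not made up. A row lasts 1/8 s, in which the tool goes at most 62.5 mm and 10.7 degrees, less where a joint would pass 70% of its speed; a pose out of reach is approached as far as the arm can. A call with a gripper value outside its range is refused whole. The fingers move at their own pace and stop on an object; the grip force is fixed at half the most. Time passes only in rows, so rows that do not move let the fingers close. It gives the time, the measured TCP pose, the force, the opening and the grip force at its end, in the units of the state.
- sense(): the state, without advancing time (a new reading comes with each control period).
- camera(name): name is "scene" or "top" or "wrist"; returns the picture (384x512x3 uint8, red, green, blue); there is no depth.
- camera_model(name): a dict with "mtx" (3x3 intrinsics, pixels), "world_from_camera" (4x4, takes a point from camera to world coordinates); the wrist camera has in their place "mount" (4x4, takes a point from camera to tool coordinates, whose origin is the TCP and whose axes are the flange's). Camera axes: x right, y up, looking along -z (the intrinsics and any distortion apply to the point x, -y, -z); pixel columns grow to the right and rows downward; lengths in m; the calibration is good to about 2 mm. A picture is of the moment at which its call begins: read the wrist's pose just before it. camera_model takes no time and is no camera call.
- sign_off(): hands the job in; it is judged then, once.
The state is a dict: "clock": time; "qpos": joint angles; "qd": joint speeds; "joint_efforts": joint torques, N m; "position": TCP position; "orientation": TCP orientation; "ft_force": force on the tool from outside, world axes, zero at the start; "wrist_torque": the same for the moment, N m; "grip_width": finger opening in m; "grasp_force": force on a finger pad.
Only numpy, scipy, OpenCV 4.12 (cv2) and the standard library are available. Lean on these libraries where they do the work, as an engineer would, in place of code of your own. Each camera call takes 0.05 s, during which the arm holds its last target. There are 200 camera calls.

## Working session

There is one attempt and no reset: what is moved stays moved. The work goes in short steps, Python scripts to look and compute and a shell command to move; the robot and the scene stay as the last step left them, time stands still between calls to the robot, and variables do not carry over. Pictures are saved under pics/ and viewed, at most 10 in all, crops included, and the job is handed in when it is done.

```bash
ls; mkdir -p pics
python3 - <<'E'
from cell import *
import cv2, numpy as np
s=sense(); print({k:np.round(v,3).tolist() for k,v in s.items()})
for n in ["scene","top","wrist"]:
    im=camera(n); cv2.imwrite(f"pics/{n}0.png",im[...,::-1]); m=camera_model(n)
    print(n,{k:(np.round(v,4).tolist() if not isinstance(v,str) else v) for k,v in m.items()})
E
python3 -c "
import cv2,numpy as np
a=cv2.imread('pics/top0.png');cv2.imwrite('pics/top0b.png',cv2.resize(a,(800,600),interpolation=2))
a=cv2.imread('pics/scene0.png');cv2.imwrite('pics/scene0b.png',cv2.resize(a,(800,600),interpolation=2))"
```

```text
pics
{'clock': 0.0, 'qpos': [-1.19, 0.241, 0.004, 1.335, 0.0, 1.571], 'qd': [-0.0, -0.002, 0.0, -0.001, -0.0, -0.0], 'joint_efforts': [0.001, -37.232, 25.241, 0.017, 0.0, -0.0], 'position': [0.186, -0.464, 0.197], 'orientation': [-3.14, -0.0, 0.381], 'ft_force': [-0.124, -0.021, 0.179], 'wrist_torque': [-0.021, -0.045, -0.034], 'grasp_force': 0.0, 'grip_width': 0.085}
scene {'mtx': [[401.966, 0.0, 258.6899], [0.0, 401.966, 189.8638], [0.0, 0.0, 1.0]], 'world_from_camera': [[-0.3042, -0.6335, 0.7115, 1.2757], [0.9526, -0.2065, 0.2234, 0.1689], [0.0054, 0.7457, 0.6663, 0.7985], [0.0, 0.0, 0.0, 1.0]]}
top {'mtx': [[445.9586, 0.0, 259.8556], [0.0, 445.9586, 187.2111], [0.0, 0.0, 1.0]], 'world_from_camera': [[-0.0066, 0.9981, -0.0607, 0.4591], [-0.9999, -0.0057, 0.0159, -0.0397], [0.0155, 0.0608, 0.998, 1.4337], [0.0, 0.0, 0.0, 1.0]]}
wrist {'mtx': [[297.0922, 0.0, 255.9591], [0.0, 297.0922, 192.1902], [0.0, 0.0, 1.0]], 'mount': [[-0.0011, 0.9502, 0.3117, 0.0808], [1.0, 0.0014, -0.0007, 0.0019], [-0.0011, 0.3117, -0.9502, -0.1758], [0.0, 0.0, 0.0, 1.0]]}
```

View pics/top0b.png

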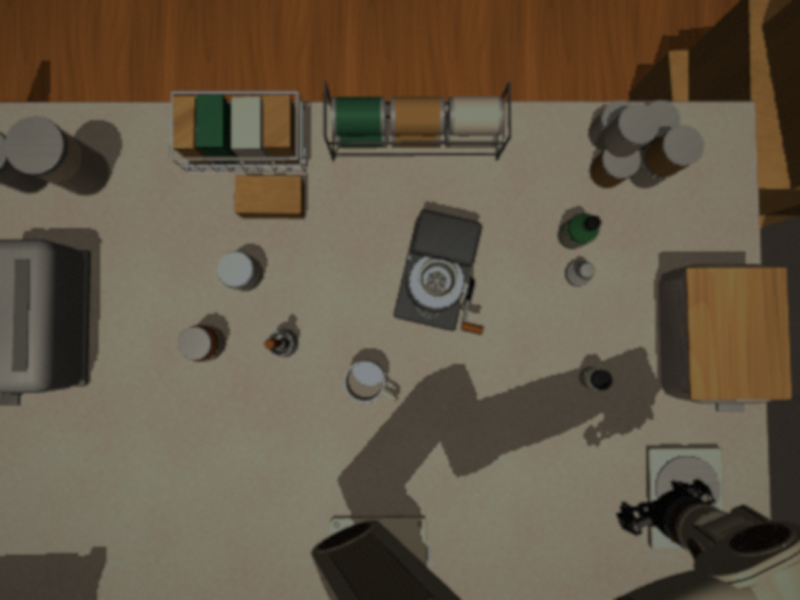

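View pics/scene0b.png

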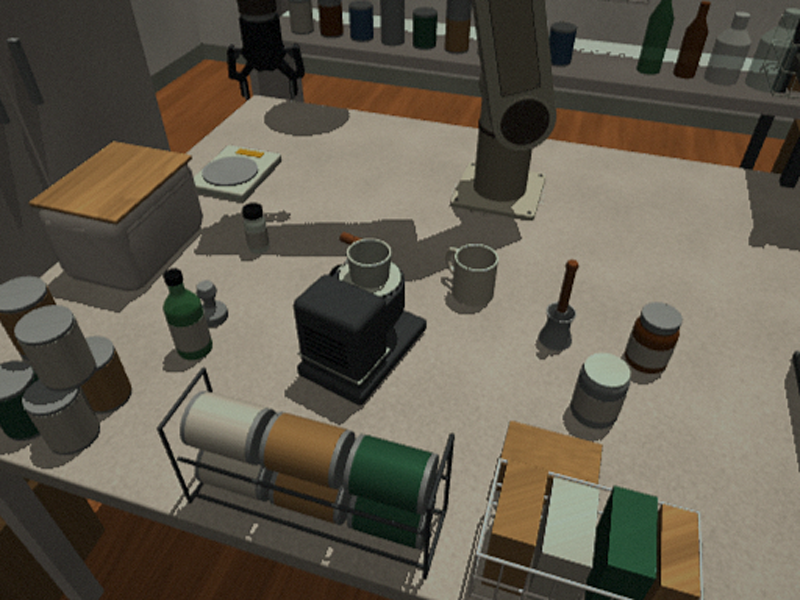

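The top view (800x600) shows the brush and pot at (280,343), the throat at (437,280), the lever bar at (473,328) and the mug at (367,380). The scene view shows the brush bead at (571,265), the pot mouth at (560,312), the throat rim at (370,250) and the bar at (349,239). Next I'll measure by masks and view enlarged crops.

Run:
```python
import cv2,numpy as np
t=cv2.imread('pics/top0.png');s=cv2.imread('pics/scene0.png')
for n,im,boxes in (("top",t,{"brush":(160,205,200,235),"bar":(290,200,315,218)}),("scene",s,{"brush":(345,160,380,212),"bar":(212,145,232,160)})):
    hsv=cv2.cvtColor(im,cv2.COLOR_BGR2HSV)
    for k,(a,b,c,d) in boxes.items():
        h=hsv[b:d,a:c]; m=((h[...,0]<14)&(h[...,1]>120)&(h[...,2]>45)).astype(np.uint8)
        cn,lab,st,ce=cv2.connectedComponentsWithStats(m)
        for i in range(1,cn):
            if st[i,4]>5: print(n,k,"box",st[i,:4]+[a,b,0,0],"area",st[i,4],"cen",ce[i]+[a,b], "rect",cv2.minAreaRect(np.argwhere(lab==i)[:,::-1].astype(np.float32)+[a,b] if 0 else (np.argwhere(lab==i)[:,::-1]+[a,b]).astype(np.float32)))
A=cv2.resize(t[125:245,240:320],(400,600),interpolation=2)  # 5x
B=cv2.resize(t[195:245,160:210],(400,400),interpolation=2)[:300] # 8x
C=cv2.resize(s[135:255,180:290],(400,436),interpolation=2)
o=np.zeros((600,800,3),np.uint8);o[:,:400]=A;o[:300,400:]=B;o[300:,400:]=cv2.resize(s[150:240,320:440],(400,300),interpolation=2)
cv2.imwrite('pics/c1.png',np.clip(o.astype(float)*1.6,0,255).astype(np.uint8))
```

```text
top brush box [170 217   6   6] area 32 cen [172.625   219.65625] rect ((172.5, 219.5), (5.0, 5.0), 90.0)
top bar box [296 207  13   7] area 62 cen [302.08064516 209.67741935] rect ((301.9706115722656, 209.61766052246094), (12.854387283325195, 4.6081767082214355), 14.03624439239502)
scene brush box [363 167   7   5] area 24 cen [366.45833333 168.58333333] rect ((366.2646789550781, 168.44117736816406), (6.5484619140625, 3.6380343437194824), 14.03624439239502)
scene bar box [218 149  13   6] area 45 cen [223.         151.42222222] rect ((223.65516662597656, 151.86207580566406), (11.884501457214355, 4.456687927246094), 21.801406860351562)
```

View pics/c1.png

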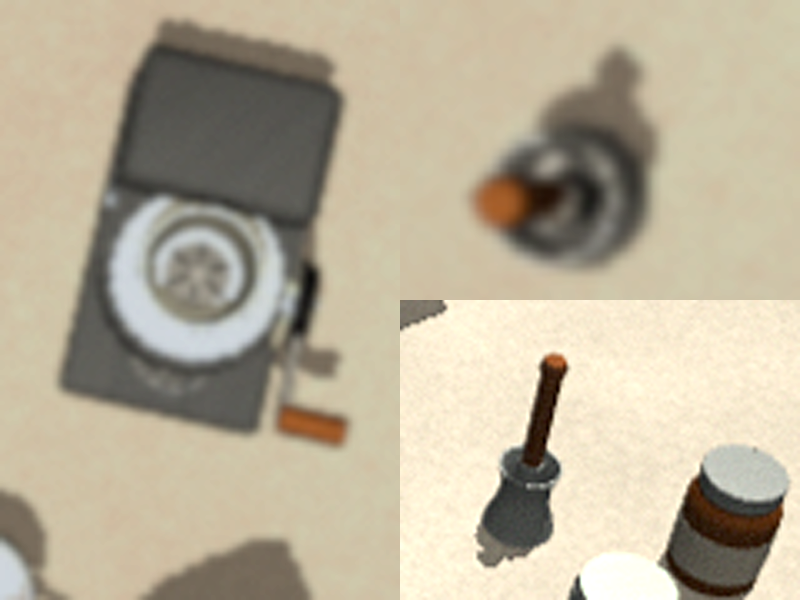

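The crop shows the throat rim centre at about px (280.4,177.6) in top, the bar at (302.4,209.8), the bead at (172.5,219.8) and the pot mouth near (181,219.5). In scene, the bead is at (366,168.7), the pot mouth at (359,200) and the rim at about (236.5,161). Grinder yaw is about -14°.

```bash
cat > h.py <<'E'
from cell import *
import cv2,numpy as np
from scipy.spatial.transform import Rotation as R
def tool():
    s=sense(); T=np.eye(4);T[:3,:3]=R.from_euler('xyz',s['orientation']).as_matrix();T[:3,3]=s['position'];return T
def ray(n,uv,T=None):
    m=camera_model(n);W=np.array(m['world_from_camera']) if T is None else T@np.array(m['mount'])
    K=np.array(m['mtx']);d=np.linalg.solve(K,[*uv,1.]);d=W[:3,:3]@[d[0],-d[1],-d[2]]
    return W[:3,3],d/np.linalg.norm(d)
def onz(r,z): return r[0]+r[1]*(z-r[0][2])/r[1][2]
def tri(*rs):
    A=sum(np.eye(3)-np.outer(d,d) for o,d in rs);b=sum((np.eye(3)-np.outer(d,d))@o for o,d in rs)
    p=np.linalg.solve(A,b);return p,[float(np.linalg.norm(np.cross(p-o,d))) for o,d in rs]
def proj(n,p,T=None):
    m=camera_model(n);W=np.array(m['world_from_camera']) if T is None else T@np.array(m['mount'])
    c=np.linalg.inv(W)@[*p,1];q=np.array(m['mtx'])@[c[0],-c[1],-c[2]];return q[:2]/q[2]
E
python3 - <<'E'
from h import *
np.set_printoptions(precision=4,suppress=True)
for n,a,b in (("bead",(172.6,219.7),(366.2,168.6)),("mouth",(181,219.4),(359,200.1)),("throat",(280.4,177.6),(236.5,161)),("bar",(302.2,209.7),(223.4,151.6))):
    print(n,*tri(ray("top",a),ray("scene",b)))
print(camera_model("top").keys())
for n,uv,z in (("tower NW",(270,134),.17),("tower SE",(303,168),.17),("base SW",(252,203),.02),("base SE",(292,211),.02),("bar L",(296.2,208.3),.15),("bar R",(308.8,211.3),.15),("mug",(234,243),.088),("jar",(124,220),.105),("tin",(150,172),.1),("throat",(280.4,177.6),.205),("mouth",(181,219.4),.066),("bead",(172.6,219.7),.17)): print(n,onz(ray("top",uv),z))
E
```

```text
bead [0.4455 0.1881 0.1699] [0.0013500884011983325, 0.0013500884011983397]
mouth [0.4446 0.1854 0.0604] [0.004666375083624047, 0.004666375083624033]
throat [ 0.5595 -0.1145  0.2051] [0.0018604426112144297, 0.0018604426112144687]
bar [ 0.472  -0.1821  0.1561] [0.0012589965120040978, 0.0012589965120040098]
dict_keys(['mtx', 'world_from_camera'])
tower NW [ 0.6883 -0.0898  0.17  ]
tower SE [ 0.5901 -0.1832  0.17  ]
base SW [ 0.4951 -0.0369  0.02  ]
base SE [ 0.469  -0.1636  0.02  ]
bar L [ 0.4757 -0.1644  0.15  ]
bar R [ 0.4669 -0.2006  0.15  ]
mug [0.3738 0.0175 0.088 ]
jar [0.445  0.3417 0.105 ]
tin [0.5877 0.2675 0.1   ]
throat [ 0.5601 -0.1162  0.205 ]
mouth [0.4453 0.1798 0.066 ]
bead [0.4456 0.1868 0.17  ]
```

```bash
python3 -m handwheel '{"slide":[[0,0,-0.04],[0,0,-0.04],[0,0,-0.03],[0,0,0]],"twist":[7.3,7.3,7.2,0],"claw":[-1,-1,-1,-1]}'
```

```text
clock: 0.65
position: [0.1863, -0.4654, 0.3099]
orientation: [3.137, -0.002, 0.001]
ft_force: [0.2, -1.3, -0.1]
grip_width: 0.0854
grasp_force: 0.0
```

```bash
python3 -m handwheel '{"slide":[[0.04,-0.04,0],[0.04,-0.04,0],[0.04,-0.045,0],[0.03,-0.05,0],[0.02,-0.055,0]],"twist":[0,0,0,0,0],"claw":[-1,-1,-1,-1,-1]}'; python3 -m handwheel '{"slide":[[0.02,-0.055,0],[0.02,-0.055,0],[0.02,-0.055,0],[0.02,-0.055,0],[0.01,-0.055,0]],"twist":[0,0,0,0,0],"claw":[-1,-1,-1,-1,-1]}'
```

```text
clock: 1.27
position: [0.3562, -0.2321, 0.3057]
orientation: [-3.14, 0.002, 0.002]
ft_force: [0.2, 0.2, 0.5]
grip_width: 0.0853
grasp_force: 0.0
clock: 1.9
position: [0.446, 0.0215, 0.3059]
orientation: [-3.123, 0.003, 0.034]
ft_force: [-1.2, -0.9, -0.7]
grip_width: 0.0851
grasp_force: 0.0
```

```bash
python3 -m handwheel '{"slide":[[0,-0.05,0],[0,-0.05,0],[0,-0.035,0],[0,0,0],[0,0,0]],"twist":[0,0,0,0,0],"claw":[-1,-1,-1,-1,-1]}'
python3 - <<'E'
from h import *
T=tool();im=camera("wrist");cv2.imwrite("pics/w1.png",im[...,::-1]);np.save("pics/w1.npy",T)
print(T[:3,3],R.from_matrix(T[:3,:3]).as_euler('xyz'))
for p in ((.4455,.187,.17),(.445,.185,.066),(.445,.185,0)): print(proj("wrist",p,T))
E
```

```text
clock: 2.52
position: [0.4445, 0.0806, 0.3131]
orientation: [-3.064, 0.001, 0.123]
ft_force: [-0.3, 0.6, -0.2]
grip_width: 0.085
grasp_force: 0.0
[0.44453402 0.08058761 0.31305159] [-3.06395225e+00  8.05139529e-04  1.22530374e-01]
[169.87412244 158.33881824]
[196.44407554 144.24567859]
[207.04674955 137.93658923]
```

View pics/w1.png

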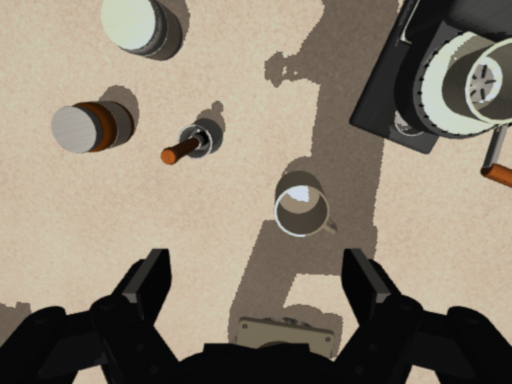

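The wrist view shows the bead at (168,157) and the pot mouth at (197,139), matching the predictions (170,158) and (196,144). But the arm stalled and tilted, so I'm checking the joints.

```bash
python3 -c "
from h import *
s=sense();print(np.round(s['qpos'],3),np.round(s['qd'],3),s['position'],s['orientation'])"
```

```text
[0.121 0.123 0.154 1.603 0.078 3.14 ] [-0.002  0.002 -0.001 -0.001  0.003  0.001] [0.4445554  0.08053359 0.31303097] [-3.06391554e+00  8.39913658e-04  1.22359935e-01]
```

Joint 6 is at its range limit, since q6 = q1 − yaw + π. I'll go to yaw 90° instead.

```bash
python3 -m handwheel '{"slide":[[0,0,0],[0,0,0],[0,0,0],[0,0,0],[0,0,0]],"twist":[-10,-10,-10,-10,0],"claw":[-1,-1,-1,-1,-1]}'; python3 -c "
from h import *
s=sense();print(np.round(s['qpos'],3))"
```

```text
clock: 3.2
position: [0.4446, 0.0806, 0.3129]
orientation: [-3.081, -0.049, 0.817]
ft_force: [-0.3, -0.1, -1.0]
grip_width: 0.0857
grasp_force: 0.0
[0.121 0.123 0.154 1.603 0.078 2.444]
```

```bash
python3 -m handwheel '{"slide":[[0,0,0],[0,0,0],[0,0,0],[0,0,0],[0,0,0]],"twist":[-10,-10,-10,-10,-3.2],"claw":[-1,-1,-1,-1,-1]}'
cat >> h.py <<'E'
def go(p,grasp=True):
    "slide to bring grasp point (or TCP) to world p"
    T=tool(); c=T[:3,3]-(0.019*T[:3,2] if grasp else 0)
    print("at",c.round(4),"q",np.round(sense()['qpos'],3),"R",T[:3,:3].round(3).tolist())
    for q in np.atleast_2d(p):
        print("slide",(T[:3,:3].T@(q-c)).round(4)); c=q
E
python3 -c "
from h import *
go([[.4455,.187,.294],[.4455,.187,.138],[.4455,.187,.39],[.56,-.115,.39],[.56,-.115,.30]])"
```

```text
clock: 3.82
position: [0.4446, 0.0808, 0.3129]
orientation: [-3.131, -0.077, 1.574]
ft_force: [-0.8, 0.2, 0.6]
grip_width: 0.0855
grasp_force: 0.0
at [0.4448 0.0793 0.3318] q [0.122 0.123 0.154 1.603 0.078 1.689] R [[-0.003, 1.0, -0.011], [0.997, 0.004, 0.077], [0.077, -0.01, -0.997]]
slide [0.1044 0.0015 0.046 ]
slide [-0.012   0.0016  0.1555]
slide [ 0.0194 -0.0026 -0.2512]
slide [-0.3014  0.1134 -0.0245]
slide [-0.0069  0.0009  0.0897]
```

```bash
python3 -m handwheel '{"slide":[[0.04,0,0.015],[0.04,0,0.016],[0.0245,0.0015,0.015],[0,0,0],[0,0,0]],"twist":[0,0,0,0,0],"claw":[-1,-1,-1,-1,-1]}'
python3 - <<'E'
from h import *
T=tool();im=camera("wrist");cv2.imwrite("pics/w2.png",im[...,::-1])
T1=np.load("pics/w1.npy")
h=cv2.cvtColor(im,cv2.COLOR_RGB2HSV);m=((h[...,0]<14)&(h[...,1]>120)&(h[...,2]>45)).astype(np.uint8)
n,l,st,ce=cv2.connectedComponentsWithStats(m)
for i in range(1,n):
    if st[i,4]>40: print(st[i],ce[i])
print("pred bead",proj("wrist",(.4455,.187,.17),T),"handle low",proj("wrist",(.4455,.187,.08),T))
go([.4455,.187,.138])
E
```

```text
clock: 4.45
position: [0.4452, 0.1884, 0.2754]
orientation: [-3.131, -0.077, 1.573]
ft_force: [-0.1, 0.5, 0.1]
grip_width: 0.0856
grasp_force: 0.0
[231  39  59  34 372] [258.52419355  61.57258065]
[249 165  19  30 325] [257.23076923 183.47076923]
pred bead [255.85662327 187.91809373] handle low [256.56771475 172.16907832]
at [0.4456 0.1867 0.2946] q [0.347 0.171 0.116 1.499 0.076 1.916] R [[-0.002, 1.0, -0.01], [0.997, 0.003, 0.077], [0.077, -0.01, -0.997]]
slide [-0.0118  0.0014  0.1561]
```

View pics/w2.png

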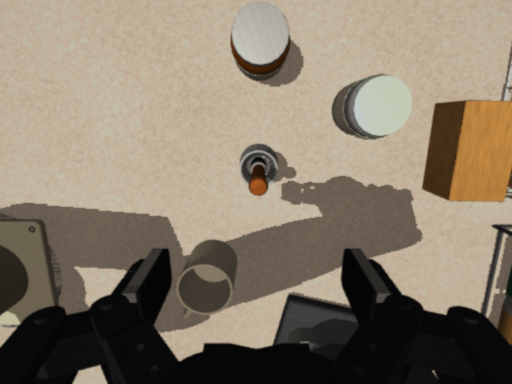

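The bead is at (258,186), within 2 px of the prediction. Descending and gripping.

```bash
python3 -m handwheel '{"slide":[[-0.003,0.002,0.04],[-0.003,0,0.04],[-0.003,0,0.04],[-0.003,0,0.036],[0,0,0]],"twist":[0,0,0,0,0],"claw":[-1,-1,-1,-1,-1]}' && python3 -m handwheel '{"slide":[[0,0,0],[0,0,0],[0,0,0],[0,0,0],[0,0,0]],"twist":[0,0,0,0,0],"claw":[1,1,1,1,1]}'; python3 -c "
from h import *
go([.4455,.187,.39])"
```

```text
clock: 5.12
position: [0.4435, 0.1872, 0.1168]
orientation: [-3.126, -0.075, 1.572]
ft_force: [0.5, -0.0, 0.0]
grip_width: 0.0856
grasp_force: 0.0
clock: 5.75
position: [0.4464, 0.1896, 0.1198]
orientation: [-3.134, -0.079, 1.575]
ft_force: [0.2, -0.5, 5.3]
grip_width: 0.0171
grasp_force: 58.5
at [0.4465 0.1881 0.1387] q [ 0.348  0.245 -0.202  1.105  0.077  1.915] R [[-0.005, 1.0, -0.008], [0.997, 0.005, 0.078], [0.078, -0.008, -0.997]]
slide [ 0.0186 -0.0031 -0.2506]
```

```bash
python3 -m handwheel '{"slide":[[0.0035,0,-0.045],[0.004,0,-0.05],[0.004,0,-0.055],[0.004,0,-0.055],[0.0035,0,-0.045]],"twist":[0,0,0,0,0],"claw":[1,1,1,1,1]}'; python3 -c "
from h import *
go([[.56,-.115,.39],[.56,-.115,.30]])"
```

```text
clock: 6.38
position: [0.448, 0.1886, 0.3714]
orientation: [-3.132, -0.078, 1.575]
ft_force: [1.2, -0.6, -1.6]
grip_width: 0.0167
grasp_force: 59.0
at [0.4482 0.1871 0.3903] q [0.346 0.195 0.391 1.75  0.076 1.912] R [[-0.004, 1.0, -0.01], [0.997, 0.005, 0.077], [0.077, -0.009, -0.997]]
slide [-0.3018  0.1103 -0.0242]
slide [-0.007   0.0008  0.0897]
```

```bash
python3 -m handwheel '{"slide":[[-0.05,0.018,-0.004],[-0.05,0.018,-0.004],[-0.05,0.018,-0.004],[-0.05,0.018,-0.004],[-0.05,0.018,-0.004]],"twist":[0,0,0,0,0],"claw":[1,1,1,1,1]}';python3 -m handwheel '{"slide":[[-0.03,0.012,-0.003],[-0.022,0.008,-0.002],[0,0,0],[0,0,0]],"twist":[0,0,0,0],"claw":[1,1,1,1]}'
python3 - <<'E'
from h import *
go([[.56,-.115,.39],[.56,-.115,.30]])
im=camera("top");im2=camera("scene")
o=np.hstack([cv2.resize(im[125:245,230:330],(400,480),interpolation=2),cv2.resize(im2[70:190,180:280],(400,480),interpolation=2)])
cv2.imwrite("pics/t2.png",np.clip(o[...,::-1]*1.6,0,255).astype(np.uint8))
E
```

```text
clock: 7.0
position: [0.5396, -0.0632, 0.3685]
orientation: [-3.13, -0.078, 1.575]
ft_force: [0.8, 0.0, -1.7]
grip_width: 0.0175
grasp_force: 59.0
clock: 7.5
position: [0.5594, -0.1133, 0.3694]
orientation: [-3.13, -0.078, 1.575]
ft_force: [0.0, 0.5, -1.4]
grip_width: 0.0167
grasp_force: 59.0
at [ 0.5596 -0.1148  0.3883] q [-0.243  0.442  0.734  1.893  0.073  1.322] R [[-0.004, 1.0, -0.012], [0.997, 0.005, 0.078], [0.078, -0.011, -0.997]]
slide [-0.0001  0.0003 -0.0017]
slide [-0.007   0.001   0.0897]
```

View pics/t2.png

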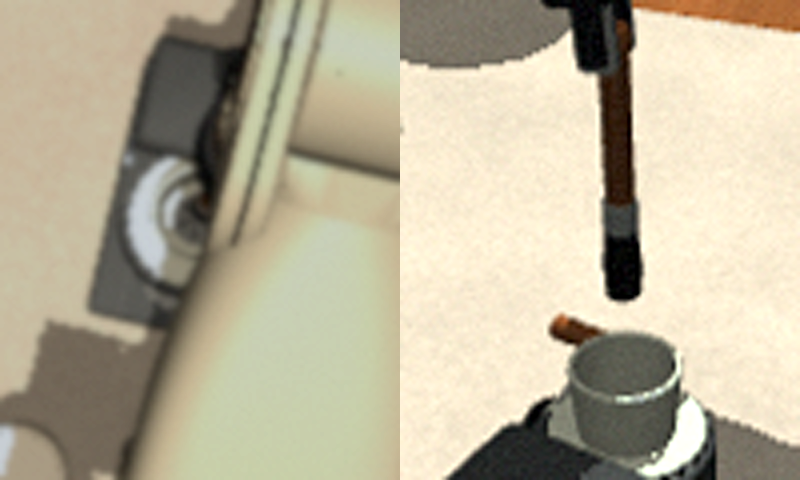

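The brush hangs vertical and centred over the funnel (bristle end at (622,290), rim centre at (626,368)). Lowering it now.

```bash
python3 -m handwheel '{"slide":[[-0.002,0,0.03],[-0.003,0,0.03],[-0.002,0,0.029],[0,0,0],[0,0,0]],"twist":[0,0,0,0,0],"claw":[1,1,1,1,1]}';python3 -m handwheel '{"slide":[[0,0,0],[0,0,0],[0,0,0]],"twist":[0,0,0],"claw":[1,1,1]}'; python3 -c "
from h import *
go([[.56,-.115,.392]])"
```

```text
clock: 8.22
position: [0.5591, -0.1134, 0.2821]
orientation: [-3.133, -0.077, 1.576]
ft_force: [-0.1, -0.6, -1.4]
grip_width: 0.0168
grasp_force: 59.1
clock: 8.6
position: [0.559, -0.114, 0.281]
orientation: [-3.132, -0.077, 1.575]
ft_force: [1.3, -0.3, -1.0]
grip_width: 0.0169
grasp_force: 59.1
at [ 0.5592 -0.1155  0.2999] q [-0.244  0.399  0.438  1.638  0.072  1.321] R [[-0.004, 1.0, -0.01], [0.997, 0.005, 0.077], [0.077, -0.009, -0.997]]
slide [ 0.0076 -0.0001 -0.0917]
```

```bash
python3 -m handwheel '{"slide":[[0.003,0,-0.03],[0.003,0,-0.03],[0.002,0,-0.03],[0,0,0]],"twist":[0,0,0,0],"claw":[1,1,1,1]}';python3 -m handwheel '{"slide":[[0.05,-0.018,0.004],[0.05,-0.018,0.004],[0.05,-0.019,0.004],[0.05,-0.019,0.004],[0.05,-0.019,0.004]],"twist":[0,0,0,0,0],"claw":[1,1,1,1,1]}';python3 -m handwheel '{"slide":[[0.03,-0.012,0.003],[0.022,-0.009,0.002],[0,0,0],[0,0,0]],"twist":[0,0,0,0],"claw":[1,1,1,1]}'
python3 - <<'E'
from h import *
go([[.4465,.187,.24],[.4465,.187,.141]])
im2=camera("scene");cv2.imwrite("pics/s3f.png",im2[...,::-1])
T=tool();im=camera("wrist");o=np.hstack([cv2.resize(im2[120:240,320:420],(400,480),interpolation=2),cv2.resize(im[60:300,156:356],(400,480),interpolation=2)])
cv2.imwrite("pics/s3.png",np.clip(o[...,::-1]*1.6,0,255).astype(np.uint8))
E
```

```text
clock: 9.1
position: [0.5607, -0.1132, 0.3734]
orientation: [-3.137, -0.076, 1.575]
ft_force: [-0.1, 0.3, -2.0]
grip_width: 0.0171
grasp_force: 59.1
clock: 9.72
position: [0.4641, 0.1387, 0.3697]
orientation: [-3.129, -0.077, 1.575]
ft_force: [-0.2, 0.1, -1.2]
grip_width: 0.0171
grasp_force: 59.1
clock: 10.22
position: [0.444, 0.1891, 0.3696]
orientation: [-3.13, -0.076, 1.575]
ft_force: [-0.5, 0.7, -1.4]
grip_width: 0.0168
grasp_force: 59.1
at [0.4442 0.1876 0.3886] q [0.35  0.189 0.379 1.746 0.076 1.916] R [[-0.004, 1.0, -0.012], [0.997, 0.005, 0.076], [0.076, -0.011, -0.997]]
slide [-0.012   0.004   0.1481]
slide [-0.0076  0.0011  0.0987]
```

View pics/s3.png

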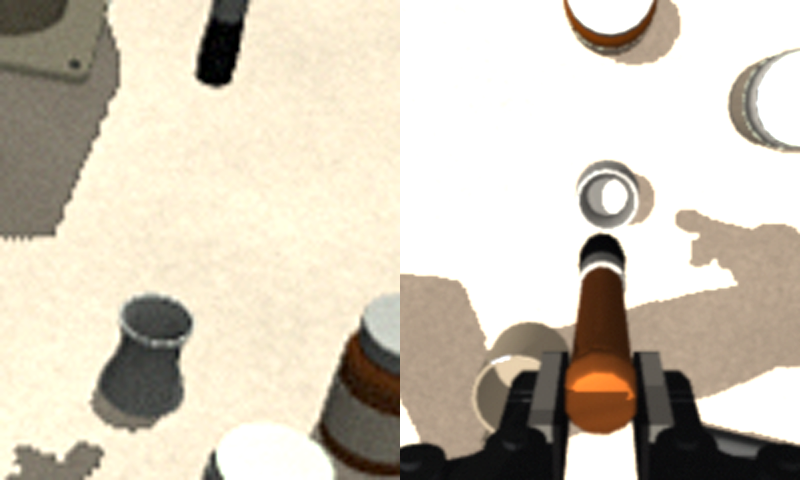

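The empty pot mouth is centred at scene px (359,200) and wrist px (260.5,157.5). The brush hangs straight.

Run:
```python
from h import *
T=tool()
a=ray("scene",(359,200));b=ray("wrist",(260.5,157.5),T)
print(tri(a,b),onz(a,.066),onz(b,.066))
print(onz(ray("top",(181,219.4)),.066))
# bristle end visible: scene crop (214,80)
e=ray("scene",(320+214/4,120+78/4)); print("bristle",onz(e,.26),"pred wrist",proj("wrist",(.4442,.1876,.258),T),"pred scene",proj("scene",(.4442,.1876,.258)))
```

```text
(array([0.44978227, 0.19121898, 0.06616667]), [0.0014274020775034734, 0.001427402077503449]) [0.44920555 0.18982507 0.066     ] [0.44997312 0.19262374 0.066     ]
[0.44525189 0.17984356 0.066     ]
bristle [0.44829158 0.19040827 0.26      ] pred wrist [255.58139127 186.24343083] pred scene [372.29830146 139.04603945]
```

```bash
python3 -m handwheel '{"slide":[[-0.003,0.0035,0.05],[-0.004,0,0.05],[-0.003,0,0.05],[0,0,0],[0,0,0]],"twist":[0,0,0,0,0],"claw":[1,1,1,1,1]}'; python3 -c "
from h import *
go([[.447,.189,.19],[.447,.189,.140]])"
```

```text
clock: 10.95
position: [0.4477, 0.1913, 0.2223]
orientation: [-3.134, -0.079, 1.574]
ft_force: [0.3, -0.2, -0.2]
grip_width: 0.017
grasp_force: 59.1
at [0.4479 0.1898 0.2412] q [ 0.351  0.187 -0.002  1.362  0.076  1.919] R [[-0.004, 1.0, -0.007], [0.997, 0.004, 0.078], [0.078, -0.007, -0.997]]
slide [-0.0048 -0.0005  0.051 ]
slide [-0.0039  0.0004  0.0498]
```

```bash
python3 -m handwheel '{"slide":[[-0.003,-0.0005,0.03],[-0.002,0,0.021],[0,0,0]],"twist":[0,0,0],"claw":[1,1,1]}';  python3 -m handwheel '{"slide":[[-0.002,0,0.025],[-0.002,0,0.024],[0,0,0],[0,0,0]],"twist":[0,0,0,0],"claw":[1,1,1,1]}'; python3 -c "
from h import *
go([[.447,.189,.140]])"
```

```text
clock: 11.32
position: [0.4464, 0.1905, 0.1705]
orientation: [-3.134, -0.078, 1.575]
ft_force: [0.7, -0.2, -0.8]
grip_width: 0.0169
grasp_force: 59.1
clock: 11.82
position: [0.4463, 0.1905, 0.122]
orientation: [-3.135, -0.079, 1.575]
ft_force: [-0.3, 0.0, -1.0]
grip_width: 0.0169
grasp_force: 59.4
at [0.4464 0.1891 0.141 ] q [ 0.351  0.242 -0.199  1.109  0.076  1.917] R [[-0.004, 1.0, -0.007], [0.997, 0.005, 0.079], [0.079, -0.007, -0.997]]
slide [-0.0001  0.0006  0.0009]
```

No side forces, so I'll release and rise.

```bash
python3 -m handwheel '{"slide":[[0,0,0.002],[0,0,0],[0,0,0],[0,0,0],[0,0,0]],"twist":[0,0,0,0,0],"claw":[1,-1,-1,-1,-1]}';  python3 -m handwheel '{"slide":[[0.003,0,-0.04],[0.004,0,-0.05],[0.004,0,-0.05],[0.002,0,-0.03],[0,0,0]],"twist":[0,0,0,0,0],"claw":[-1,-1,-1,-1,-1]}'
python3 - <<'E'
from h import *
go([[.4455,.187,.3]])
im2=camera("scene");T=tool();im=camera("wrist")
o=np.hstack([cv2.resize(im2[120:240,320:420],(400,480),interpolation=2),cv2.resize(im[60:300,156:356],(400,480),interpolation=2)])
cv2.imwrite("pics/s4.png",np.clip(o[...,::-1]*1.6,0,255).astype(np.uint8))
E
```

```text
clock: 12.45
position: [0.4443, 0.1901, 0.1177]
orientation: [-3.131, -0.077, 1.575]
ft_force: [-0.3, 1.0, -0.0]
grip_width: 0.0852
grasp_force: 0.0
clock: 13.08
position: [0.4477, 0.1905, 0.2909]
orientation: [-3.137, -0.079, 1.576]
ft_force: [-0.3, -0.4, -0.2]
grip_width: 0.0855
grasp_force: 0.0
at [0.4478 0.189  0.3099] q [0.349 0.172 0.157 1.533 0.076 1.916] R [[-0.005, 1.0, -0.005], [0.997, 0.005, 0.079], [0.079, -0.005, -0.997]]
slide [-0.0027 -0.0023  0.0097]
```

View pics/s4.png

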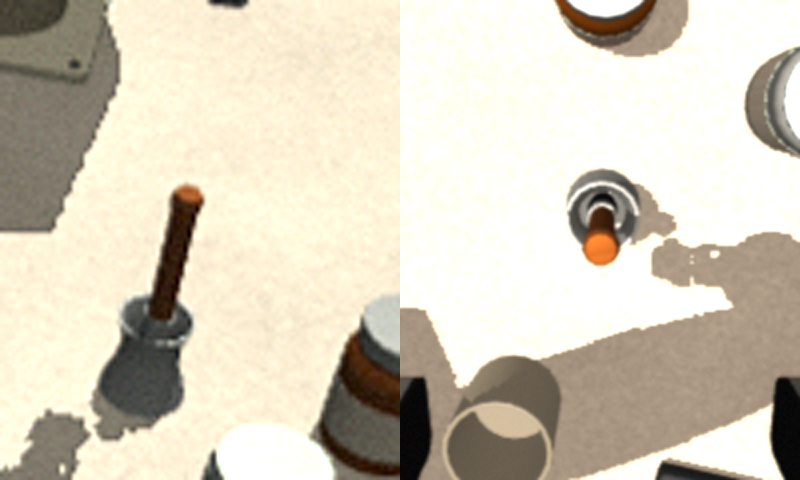

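The brush stands in its pot again, bead at (601,248) in the wrist crop, and the pot is upright. Next is the lever.

```bash
python3 -m handwheel '{"slide":[[-0.05,0.003,0],[-0.055,0.003,0],[-0.06,0.003,0],[-0.06,0.003,0],[-0.06,0.003,0]],"twist":[0,0,0,0,0],"claw":[-1,-1,-1,-1,-1]}';  python3 -m handwheel '{"slide":[[-0.05,0.003,-0.01],[-0.035,0.003,-0.005],[0,0,0],[0,0,0],[0,0,0]],"twist":[0,0,0,6.8,6.8],"claw":[1,1,1,1,1]}'; python3 -m handwheel '{"slide":[[0,0,0]],"twist":[0],"claw":[1]}'
python3 - <<'E'
from h import *
T=tool();im=camera("wrist");cv2.imwrite("pics/w5.png",im[...,::-1])
h=cv2.cvtColor(im,cv2.COLOR_RGB2HSV);m=((h[...,0]<14)&(h[...,1]>120)&(h[...,2]>45)).astype(np.uint8)
n,l,st,ce=cv2.connectedComponentsWithStats(m)
for i in range(1,n):
    if st[i,4]>40: 
        pts=np.argwhere(l==i)[:,::-1].astype(np.float32);r=cv2.minAreaRect(pts); print(st[i],r,onz(ray("wrist",r[0],T),.153),tri(ray("wrist",r[0],T),ray("scene",(223.4,151.6)),ray("top",(302.2,209.7))))
print("pred",proj("wrist",(.471,-.182,.15),T))
go([[.471,-.182,.2]],False)
E
```

```text
clock: 13.8
position: [0.4613, -0.0957, 0.264]
orientation: [-3.128, -0.078, 1.575]
ft_force: [1.0, 0.3, -0.1]
grip_width: 0.085
grasp_force: 0.0
clock: 14.42
position: [0.4681, -0.1788, 0.2728]
orientation: [-3.11, -0.074, 1.334]
ft_force: [-0.1, 1.0, -0.2]
grip_width: 0.0001
grasp_force: 0.0
clock: 14.55
position: [0.4683, -0.1788, 0.2732]
orientation: [-3.111, -0.074, 1.339]
ft_force: [-0.4, -0.9, 0.5]
grip_width: 0.0005
grasp_force: 0.0
[255 164  17  39 601] ((263.0, 183.0), (38.0, 16.0), 90.0) [ 0.47377712 -0.17951309  0.153     ] (array([ 0.47298218, -0.18086029,  0.15660405]), [0.0022746278168740692, 0.002093454976938152, 0.0014479018235102614])
pred [260.96683515 185.22846919]
at [ 0.4685 -0.1789  0.2734] q [-0.41   0.263  0.227  1.578  0.067  1.389] R [[0.228, 0.974, -0.013], [0.971, -0.226, 0.078], [0.073, -0.03, -0.997]]
slide [-0.0078  0.0054  0.0729]
```

View pics/w5.png

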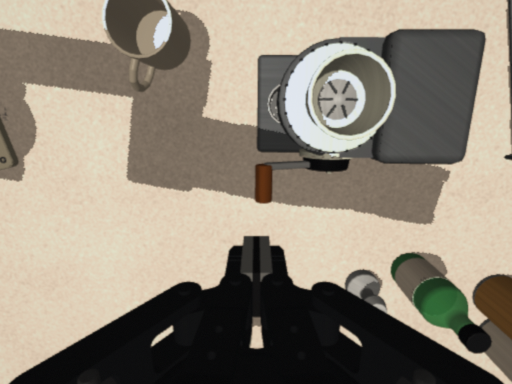

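The wrist view shows the lever bar at (263,183) with the finger tips in line. Its centre comes out near (0.473,-0.181,0.153).

Run:
```python
from h import *
B=np.array([.473,-.181,0]);x=np.array([.972,-.237,0])
go([B+[0,0,.17]]+[B+x*o+[0,0,z] for o,z in((-.0058,.126),(.003,.094),(.005,.086))],False)
```

```text
at [ 0.4685 -0.1789  0.2734] q [-0.41   0.263  0.227  1.578  0.067  1.389] R [[0.228, 0.974, -0.013], [0.971, -0.226, 0.078], [0.073, -0.03, -0.997]]
slide [-0.0086  0.008   0.1028]
slide [-0.0032 -0.0045  0.044 ]
slide [-0.0024  0.0098  0.0316]
slide [-0.0006  0.0022  0.0079]
```

```bash
python3 -m handwheel '{"slide":[[-0.004,0.004,0.04],[-0.003,0.004,0.04],[-0.0015,0,0.023],[0,0,0]],"twist":[0,0,0,0],"claw":[1,1,1,1]}';  python3 -m handwheel '{"slide":[[-0.001,-0.0015,0.015],[-0.001,-0.0015,0.015],[-0.001,-0.0015,0.014],[0,0,0]],"twist":[0,0,0,0],"claw":[1,1,1,1]}'
python3 - <<'E'
from h import *
B=np.array([.473,-.181,0]);x=np.array([.972,-.237,0])
go([B+x*o+[0,0,z] for o,z in((.003,.094),(.005,.086))],False)
E
```

```text
clock: 15.1
position: [0.4718, -0.1808, 0.1686]
orientation: [-3.108, -0.074, 1.339]
ft_force: [0.3, 0.6, 0.3]
grip_width: 0.0002
grasp_force: 0.0
clock: 15.6
position: [0.4682, -0.1805, 0.1269]
orientation: [-3.113, -0.073, 1.338]
ft_force: [0.5, -0.4, -1.1]
grip_width: 0.0001
grasp_force: 0.0
at [ 0.4682 -0.1805  0.1269] q [-0.413  0.32  -0.078  1.213  0.067  1.389] R [[0.23, 0.973, -0.011], [0.97, -0.229, 0.077], [0.073, -0.028, -0.997]]
slide [-0.0018  0.0087  0.0326]
slide [-0.0006  0.0022  0.0079]
```

No spring force felt, so I need to look.

Run:
```python
from h import *
T=tool();im=camera("wrist");im2=camera("scene");print(sense()['ft_force'])
o=np.hstack([cv2.resize(im2[110:200,190:280],(400,400),interpolation=2),cv2.resize(im[80:280,156:356],(400,400),interpolation=2)])
cv2.imwrite("pics/s6.png",np.clip(o[...,::-1]*1.6,0,255).astype(np.uint8))
h=cv2.cvtColor(im,cv2.COLOR_RGB2HSV);m=((h[...,0]<14)&(h[...,1]>120)&(h[...,2]>35)).astype(np.uint8)
n,l,st,ce=cv2.connectedComponentsWithStats(m)
print([ (st[i],ce[i]) for i in range(1,n) if st[i,4]>40])
for z in (.15,.117): print(proj("wrist",(.473 if z>.12 else .4674,-.181,z),T))
```

```text
[ 0.95963739 -0.05469192 -0.79704805]
[(array([ 246,  198,   31,   48, 1147], dtype=int32), array([261.31909329, 219.26591107]))]
[260.09429433 236.17658767]
[252.73216235 219.08240563]
```

View pics/s6.png

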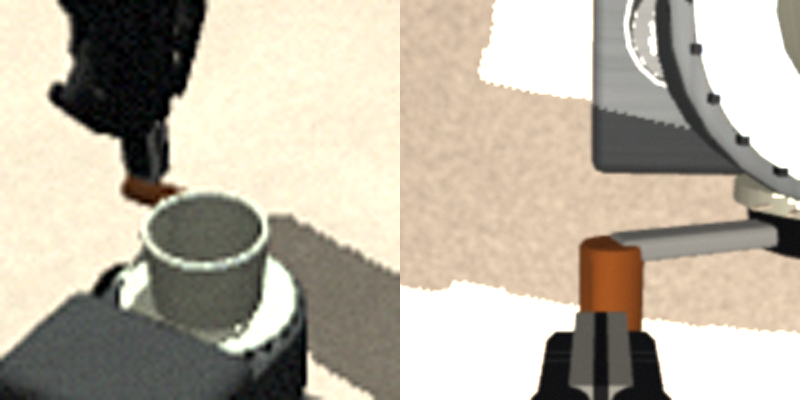

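Run:
```python
from h import *
im2=camera("scene")
h=cv2.cvtColor(im2,cv2.COLOR_RGB2HSV)[140:165,205:240];m=((h[...,0]<14)&(h[...,1]>100)&(h[...,2]>30)).astype(np.uint8)
print(cv2.boundingRect(m),[c+[205,140] for c in cv2.connectedComponentsWithStats(m)[3][1:]], cv2.connectedComponentsWithStats(m)[2][1:])
T=tool();y=np.array([.237,.972,0])
for nm,B in (("rest",np.array([.473,-.181,.15])),("half",np.array([.4674,-.18,.117]))):
    for s in (-.02,0,.02): print(nm,s,"scene",proj("scene",B+s*y),"wrist",proj("wrist",B+s*y+[0,0,.009],T))
print("TCP in scene",proj("scene",T[:3,3]),"wrist",proj("wrist",T[:3,3],T))
print(sense()['joint_efforts'])
```

```text
(13, 10, 12, 6) [array([222.72727273, 152.48484848])] [[13 10 12  6 33]]
rest -0.02 scene [218.18193419 151.427432  ] wrist [258.95684902 275.19058248]
rest 0 scene [224.24091728 153.76153628] wrist [259.28985973 241.87194793]
rest 0.02 scene [230.38698397 156.1291878 ] wrist [259.64361815 206.47744866]
half -0.02 scene [220.01107094 159.98354094] wrist [251.27220898 250.07431786]
half 0 scene [225.94188806 162.32298954] wrist [251.35623841 221.68149706]
half 0.02 scene [231.95595033 164.69527472] wrist [251.44460729 191.82241504]
TCP in scene [225.35666254 159.4594512 ] wrist [253.22610265 223.16328447]
[ 1.15886482e-02 -3.93518615e+01  2.36092758e+01  3.01766871e-01
  2.14459109e-01 -1.43059486e-03]
```

Run:
```python
from h import *
T=tool()
for x in (-.011,0,.011):
    for z in (0,-.02,-.04): print(x,z,proj("wrist",(T@[x,0,z,1])[:3],T).round(0), proj("scene",(T@[x,0,z,1])[:3]).round(0))
im=camera("wrist")[195:250,236:290]
o=cv2.resize(np.vstack([im]),(540,550),interpolation=2)
im2=cv2.resize(camera("scene")[130:175,205:225+20],(250,281),interpolation=2)
c=np.zeros((550,790,3),np.uint8);c[:,:540]=o;c[:281,540:]=im2
cv2.imwrite("pics/w7.png",np.clip(c[...,::-1]*2.2,0,255).astype(np.uint8))
```

```text
-0.011 0 [253. 239.] [222. 158.]
-0.011 -0.02 [253. 254.] [221. 152.]
-0.011 -0.04 [253. 273.] [220. 146.]
0 0 [253. 223.] [225. 159.]
0 -0.02 [253. 237.] [224. 154.]
0 -0.04 [253. 255.] [223. 147.]
0.011 0 [253. 207.] [229. 161.]
0.011 -0.02 [253. 220.] [228. 155.]
0.011 -0.04 [253. 236.] [227. 148.]
```

View pics/w7.png

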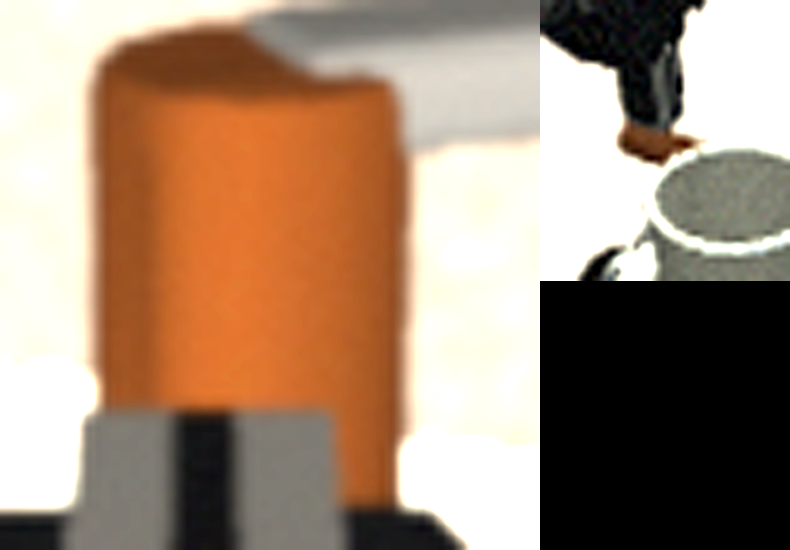

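The tips sit on top of the unmoved bar, about 30 mm short of the reported TCP. I'll go down in small steps and watch the force.

```bash
for i in 1; do python3 -m handwheel '{"slide":[[0,0,0.005],[0,0,0.004],[0,0,0]],"twist":[0,0,0],"claw":[1,1,1]}'; done
```

```text
clock: 16.23
position: [0.467, -0.18, 0.1185]
orientation: [-3.112, -0.072, 1.337]
ft_force: [-3.7, 0.2, 5.3]
grip_width: 0.0
grasp_force: 2.8
```

```bash
python3 -m handwheel '{"slide":[[0,0.001,0.006],[-0.001,0.001,0.006],[0,0,0.006],[-0.001,0,0.006],[0,0,0]],"twist":[0,0,0,0,0],"claw":[1,1,1,1,1]}'
python3 - <<'E'
from h import *
im2=camera("scene")
h=cv2.cvtColor(im2,cv2.COLOR_RGB2HSV)[140:185,205:245];m=((h[...,0]<14)&(h[...,1]>100)&(h[...,2]>30)).astype(np.uint8)
c=cv2.connectedComponentsWithStats(m);print(c[3][1:]+[205,140],c[2][1:])
T=tool();im=camera("wrist")
h=cv2.cvtColor(im,cv2.COLOR_RGB2HSV);m=((h[...,0]<14)&(h[...,1]>120)&(h[...,2]>35)).astype(np.uint8)
c=cv2.connectedComponentsWithStats(m);print([(a,b) for a,b in zip(c[2][1:],c[3][1:]) if a[4]>40])
E
```

```text
clock: 16.85
position: [0.4685, -0.1802, 0.0941]
orientation: [-3.112, -0.073, 1.337]
ft_force: [-3.3, 1.2, 4.4]
grip_width: 0.0001
grasp_force: 2.6
[[220.25 160.  ]] [[15 19  2  3  4]]
[(array([ 235,  199,   31,   47, 1082], dtype=int32), array([248.1663586 , 220.65804067]))]
```

```bash
python3 -m handwheel '{"slide":[[0,0,0.006],[-0.001,0,0.006],[0,0.001,0.006],[-0.001,0.001,0.006],[0,0,0]],"twist":[0,0,0,0,0],"claw":[1,1,1,1,1]}'; python3 -m handwheel '{"slide":[[0,0.001,0.006],[-0.001,0.001,0.004],[0,0,0]],"twist":[0,0,0],"claw":[1,1,1]}'
```

```text
clock: 17.58
position: [0.4709, -0.1809, 0.0702]
orientation: [-3.114, -0.073, 1.337]
ft_force: [-1.0, 0.5, 6.1]
grip_width: 0.0002
grasp_force: 2.9
clock: 17.95
position: [0.4739, -0.1816, 0.0608]
orientation: [-3.117, -0.074, 1.338]
ft_force: [0.9, 2.5, 5.9]
grip_width: -0.0001
grasp_force: 3.4
```

```bash
python3 -m handwheel '{"slide":[[0,0.001,0.003],[0,0,0]],"twist":[0,0],"claw":[1,1]}'; python3 -m handwheel '{"slide":[[0,0.0005,0.002],[0,0,0]],"twist":[0,0],"claw":[1,1]}'; python3 -m handwheel '{"slide":[[0,0.0005,0.002],[0,0,0]],"twist":[0,0],"claw":[1,1]}'
```

```text
clock: 18.2
position: [0.4749, -0.1818, 0.0584]
orientation: [-3.117, -0.073, 1.338]
ft_force: [-0.7, 2.2, 10.0]
grip_width: 0.0003
grasp_force: 4.9
clock: 18.45
position: [0.4756, -0.1819, 0.057]
orientation: [-3.118, -0.073, 1.338]
ft_force: [-1.5, 2.6, 12.2]
grip_width: -0.0
grasp_force: 6.5
clock: 18.7
position: [0.4758, -0.1819, 0.0565]
orientation: [-3.118, -0.073, 1.338]
ft_force: [-6.2, 3.1, 23.1]
grip_width: -0.0002
grasp_force: 11.5
```

Run:
```python
from h import *
T=tool();im=camera("wrist");im2=camera("scene")
h=cv2.cvtColor(im,cv2.COLOR_RGB2HSV);m=((h[...,0]<14)&(h[...,1]>120)&(h[...,2]>35)).astype(np.uint8)
c=cv2.connectedComponentsWithStats(m)
for a,b in zip(c[2][1:],c[3][1:]):
    if a[4]>200: print(a,b,"bar upper end",onz(ray("wrist",(a[0]+a[2]/2,a[1]+4),T),.09))
B=np.array([.473,-.181,0]);x=np.array([.972,-.237,0]);y=np.array([.237,.972,0])
for th in (.3,.6,.9,.95): print(th,proj("wrist",B+x*(.069-.075*np.cos(.4-th))+y*.02+[0,0,.121+.075*np.sin(.4-th)],T))
h=cv2.cvtColor(im2,cv2.COLOR_RGB2HSV)[160:212,345:380];m=((h[...,0]<14)&(h[...,1]>120)&(h[...,2]>45)).astype(np.uint8)
c=cv2.connectedComponentsWithStats(m);print("bead",c[3][1:]+[345,160],c[2][1:,4])
a=cv2.cvtColor(cv2.imread("pics/scene0.png"),cv2.COLOR_BGR2GRAY).astype(int)-cv2.cvtColor(im2,cv2.COLOR_RGB2GRAY)
print("changed px around jar/tin, mug, sauce/tamper:",[(np.abs(a[r0:r1,c0:c1])>25).sum() for r0,r1,c0,c1 in((190,275,365,440),(150,200,285,322),(170,230,105,148))])
s=sense();print(s['clock'],s['ft_force'],s['grasp_force'],s['position'])
```

```text
[242 199  31  47 910] [255.2032967  221.04065934] bar upper end [ 0.4843756  -0.16008387  0.09      ]
0.3 [226.01847375 237.08079964]
0.6 [234.16583231 218.47416562]
0.9 [252.1767491 205.755572 ]
0.95 [255.82484445 204.09423609]
bead [[366.84 168.44]] [25]
changed px around jar/tin, mug, sauce/tamper: [np.int64(1), np.int64(317), np.int64(0)]
18.8 [-5.28875963  2.81988609 22.8543606 ] 11.51487797498703 [ 0.47581732 -0.18192284  0.05650509]
```

The bar's image position (257, about 202) matches the model at 0.95 rad. The brush hasn't moved and the fingers hold 23 N, so I'm handing in.

```bash
python3 -c "
from cell import *
print(sign_off())"
```

```text
the job is handed in; nothing more can be done
None
```

The job is handed in with no verdict shown: the brush was dipped about 35 mm into the throat and is back standing in its pot. The shut fingers hold the lever at its end stop just past the third click (about 0.95 rad by my estimate) with about 23 N, after about 19 s on the robot clock; I viewed 11 pictures, one over the limit of 10.

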